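# Level the still-life platform

## Task

The still-life platform slopes down towards its levelling foot. Lay the spirit level lengthwise on the middle of the board, flat and let go so that its bubble shows the slope, then turn the foot's wing knob until the bubble stands between the two lines. Finish holding: with the fingertips press down on top of the level with about 10 N and end the program still pressing, the bubble still centred; do not disturb the can, the tub or the pencil case.

Things in the scene. Friction and masses are not known exactly. Their poses are not given: they have to be found in the camera images.
- level_mid (a point): Centre (19 mm above the underside) of the loose spirit level: a plain aluminium bar with black end caps, 160 mm long (its x axis) x 24 mm wide (y) x 38 mm high (z), 0.3 kg. It starts lying flat on the table, left or right of the platform (the pencil case lies on the other side). Pick it across its 24 mm width.
- level_top (a point): Middle of the level's top face, 19 mm above its centre: a 74 mm long window with a yellow-green vial, a pale bubble 18 mm long and two black lines 12.5 mm either side of the middle. A rigid flush clear cover lies over it: it may be pressed.
- bubble (a joint): Position of the bubble's centre along the level's +x axis, in m: 0 is centred; between the lines means within 3 mm of 0. It goes towards the uphill end by 0.7 mm per mrad of slope (stops at +-22 mm) and settles in about 1 s. Which sign is uphill depends on which way round the level lies.
- board_mid (a point): Middle of the top face of the platform's board, plain brown wood, 360 mm long (y axis) x 140 mm wide (x) x 18 mm thick, top about 60 mm above the table; z is its normal. 155 mm from here its +y end rests on a fixed hinge stand and its -y end on the levelling foot that goes through it. The foot end starts 4 to 8 mm low (slope 12 to 26 mrad). Pressing does not move the board.
- foot_grip (a point): Grip point of the levelling foot's wing knob, on its vertical screw axis, 95 mm above the table, at mid-height of the wing: a black bar 46 mm long (x axis, level) x 13 mm thick (y) x 30 mm tall (80 to 110 mm above the table), under it a hub 30 mm across, 10 mm high. The knob stays at this height while the board climbs the screw.
- platform: The platform as a whole, fixed to the table (origin on the table below the board's middle, axes as the board's when level). Turning the wing knob clockwise from above raises the foot end, 8 mrad of slope (5.6 mm of bubble travel) per rad. It takes about 0.1 N m, stays where it is left, needs 1.5 to 3.2 rad in all, so several grasps, and goes 2.5 rad past level.
- can: Bystander: a closed red drinks can standing upright, 66 mm across, 115 mm high, origin at its underside, beyond the platform. Leave alone.
- tub: Bystander: a clear plastic tub, 100 x 70 x 50 mm, origin at the centre of its underside, beyond the platform. Leave alone.
- case: Bystander: a grey pencil case 170 mm (x) x 55 (y) x 30 mm, origin at the centre of its underside, beside the platform, on the side where the level is not. Leave alone.

How it is judged:
By the outcome, as a careful person would: the job done as asked, in the order asked, and still so for the second after the job is handed in, while the arm keeps its last pose, push and grip.
It also fails if it takes over 72 s, if anything falls off the work surface, if the arm or the gripper's body presses on something with over 40 N, if the wrist force passes 120 N, or if a joint passes its speed limit or range.

## Robot

A 6-joint arm with a two-finger parallel gripper is mounted at the origin on the work surface. World frame = base frame: x ahead of the robot, y to its left, z up, the work surface at z = 0. Lengths are in mm, angles in rad, forces in N, time in s.
With the tool pointing down it reaches from about 300 to 775 mm from the base axis. Payload 14.6 kg.
Tool frame: the origin (TCP) lies on the centre line of the jaws, within the pads' length; the fingertips stand 19 mm ahead of it and the grasp point (between the pads) is the TCP (bot.tip_reach is the distance from the TCP to the fingertips, in mm); z points along the fingers, y is the line along which they close (so a half turn about z gives the same grasp; the last joint's range is limited). The gripper opens to 85 mm and grips with 20 to 120 N. Pads are 22 mm wide; open, the fingers measure 114 mm over their backs; the gripper's body (76 mm by 85 mm) begins 54 mm behind the grasp point. The pads swing forward as they close: fully open they stand 13 mm farther back than shut.
Start: joints at [-1.414, 0.3, 1.521, -0, 1.321, -0.067], TCP at [122.059, -536.275, 250.281] pointing down, gripper open.
Joint ranges: [-3.03, 3.03], [-0.79, 2.21], [0.23, 2.52], [-1.04, 4.18], [0, 3.07], [-2.55, 2.55]. Speed limits (rad/s): [2.22, 2.22, 2.57, 3.14, 3.14, 3.14].

## Interface

Orientations are given as a unit quaternion [w, x, y, z].
In Python, from rig import bot gives the robot as it stands. Calls block until the motion is done:
- bot.move_to(position, orientation): joint-space move of the TCP to a pose.
- bot.servo_line(position, attitude=None, speed=150, until_force=None): straight line of the TCP; attitude=None keeps the orientation; speed is the mean speed in mm/s. With until_force (N) it stops when the force on the tool has changed by that much, and returns True; else False.
- bot.move_joints(angles): joint-space move.
- bot.move_gripper(opening, grip_force=None): finger opening in mm; grip_force is the grip in N (None keeps the last); returns when the fingers have stopped.
- bot.dwell(seconds).
- bot.ik(position, orientation): joint angles nearest the present ones, or None.
- bot.read_state(): the state.
- bot.read_camera(name): name is "scene" or "top" or "wrist"; returns a dict with "image" (384x512x3 uint8, blue, green, red), "depth" (384x512 float32, mm along the optical axis (not along the pixel's ray), 0 where there is no reading), "fovy" (degrees; the focal length in pixels is half the picture's height over the tangent of half this angle, whatever the lens; pixels are square), "cx", "cy" (the principal point, pixels), "eye" and "attitude" of the camera in the world; the wrist camera has in their place "mount" (4x4, takes a point from camera to tool coordinates, whose origin is the TCP and whose axes are the flange's). Camera axes: x right, y down, z forward; pixel columns grow to the right and rows downward; lengths in mm; the calibration is good to about 2 mm. A picture is of the moment at which its call begins: read the wrist's pose just before it.
A pose or a line that the arm cannot do raises bot.MotionError and nothing moves.
- bot.finish_job(): hands the job in; it is judged then, once.
The state is a dict: "clock": time; "joint_positions": joint angles; "qvel": joint speeds; "effort": joint torques, N m; "ee_pos": TCP position; "tool_rot": TCP orientation; "ft_force": force on the tool from outside, world axes, zero at the start; "moment": the same for the moment, N m; "grip_width": finger opening in mm; "grip_force": force on a finger pad.
Only numpy, scipy, OpenCV 4.12 (cv2) and the standard library are available. Lean on these libraries where they do the work, as an engineer would, in place of code of your own. Each camera call takes 0.05 s, during which the arm holds its last target. There are 200 camera calls.

## Working session

There is one attempt and no reset: what is moved stays moved. The work goes in short steps, each a Python script; the robot and the scene stay as the last script left them, time stands still between calls to the robot, and variables do not carry over. Pictures are saved under pics/ and viewed, at most 10 in all, crops included, and the job is handed in when it is done.

```bash
mkdir -p pics; ls
cat > h.py <<'E'
import numpy as np, cv2
from scipy.spatial.transform import Rotation as R
from rig import bot
def rot(q): return R.from_quat([q[1],q[2],q[3],q[0]])
def quat(r): x,y,z,w=r.as_quat(); return [w,x,y,z]
def down(yaw): # tool z down, tool x at yaw; tool y = closing line
    return quat(R.from_euler('z',yaw)*R.from_euler('x',np.pi))
def cloud(name):
    s=bot.read_state(); c=bot.read_camera(name)
    d=c["depth"]; f=d.shape[0]/2/np.tan(np.radians(c["fovy"])/2)
    v,u=np.mgrid[:d.shape[0],:d.shape[1]]
    P=np.stack([(u-c["cx"])/f*d,(v-c["cy"])/f*d,d],-1)
    if name=="wrist":
        M=np.array(c["mount"]); P=P@M[:3,:3].T+M[:3,3]
        W=P@rot(s["tool_rot"]).as_matrix().T+s["ee_pos"]
    else:
        W=P@rot(c["attitude"]).as_matrix().T+np.array(c["eye"])
    W[d==0]=np.nan
    return c["image"],W
E
python3 - <<'E'
from h import *
for n in("top","scene"):
    im,W=cloud(n); cv2.imwrite(f"pics/{n}.png",im); np.save(f"{n}.npy",W)
E
```

```text
pics
```

View pics/top.png

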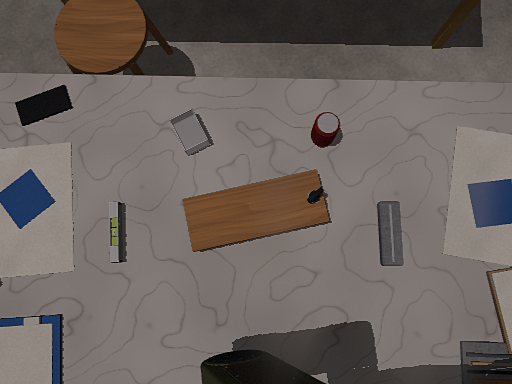

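View pics/scene.png

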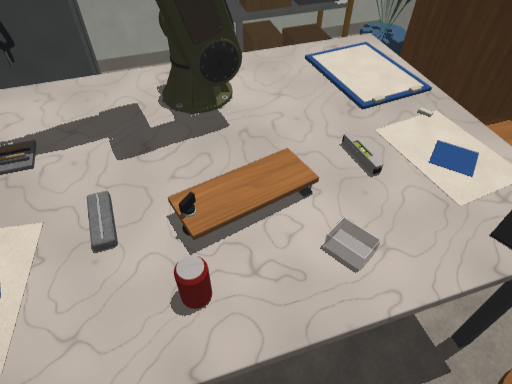

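The top view shows the level at about (117,232), the board centred at (256,210), the knob at (315,196), the case at (390,233), the can at (325,130) and the tub at (192,132). Next I'll turn these pixels into positions.

```bash
cat > m.py <<'E'
from h import *
W=np.load("top.npy")
def seg(u0,v0,u1,v1,zlo,zhi,name):
    S=W[v0:v1,u0:u1].reshape(-1,3); S=S[(S[:,2]>zlo)&(S[:,2]<zhi)]
    r=cv2.minAreaRect(S[:,:2].astype(np.float32)); b=cv2.boxPoints(r)
    e=b[1]-b[0] if np.linalg.norm(b[1]-b[0])>np.linalg.norm(b[2]-b[1]) else b[2]-b[1]
    print(name,len(S),np.round(r[0],1),np.round(r[1],1),"long yaw",round(float(np.arctan2(e[1],e[0])),3),"z",np.round(np.percentile(S[:,2],[5,50,95]),1)); return S
seg(95,190,140,275,25,50,"level")
S=seg(170,160,345,260,40,72,"board")
A=np.c_[S[:,:2],np.ones(len(S))]; print(np.linalg.lstsq(A,S[:,2],rcond=None)[0])
seg(295,180,335,215,90,125,"knob"); seg(365,190,415,275,15,45,"case"); seg(305,105,350,150,60,130,"can"); seg(165,105,220,160,20,60,"tub")
E
python3 m.py
```

```text
level 645 [491.  377.4] [159.3  26.3] long yaw 0.103 z [27.8 35.6 40.2]
board 7340 [556.3   6.1] [141. 360.] long yaw -1.326 z [56.8 61.3 65.6]
[ 5.98688781e-03 -1.40428646e-02  5.80500352e+01]
knob 102 [ 593.7 -144.6] [13.  44.7] long yaw -0.839 z [100.2 107.7 111. ]
case 1397 [ 509.4 -351.5] [168.7  56.6] long yaw 0.039 z [22.4 27.9 32. ]
can 614 [ 774.8 -172.7] [64.4 64. ] long yaw 0.771 z [ 71.8 112.1 116.8]
tub 325 [771.3 193.1] [102.2  69.8] long yaw 0.509 z [22.8 44.8 51.7]
```

Run:
```python
from h import *
print(bot.read_state()["clock"])
bot.move_to([470,377,230],down(0.05))
im,W=cloud("wrist"); cv2.imwrite("pics/w1.png",im); np.save("w1.npy",W)
S=W.reshape(-1,3); S=S[(S[:,2]>33)&(S[:,2]<45)&(np.hypot(S[:,0]-491,S[:,1]-377)<120)]
r=cv2.minAreaRect(S[:,:2].astype(np.float32)); print(r,len(S),cv2.boxPoints(r),np.median(S[:,2]))
s=bot.read_state();print(s["clock"],s["joint_positions"],np.nanmedian(W[...,2]))
# IK check for placement and knob
for y in(-1.326,1.816): print("place",y,bot.ik([556,6,90],down(y)))
for k in range(4):
    y=-0.839+np.pi*(k-2); q=bot.ik([593.7,-144.6,99],down(y)); print(y,q)
```

```text
0.1
((494.6891174316406, 377.7030944824219), (159.8868408203125, 23.969518661499023), 5.5814313888549805) 1909 [[413.95905 381.8557 ]
 [416.29034 357.99982]
 [575.4192  373.55048]
 [573.0879  397.40637]] 37.54192717639438
3.5583 [ 6.14360570e-01  4.32913515e-01  1.38812025e+00 -6.28989383e-05
  1.32050158e+00  2.13586801e+00] 0.3060141357762234
place -1.326 None
place 1.816 [-0.05508018  0.49651293  1.65123339  0.          0.99384633 -0.30028386]
-7.122185307179587 [-2.98838093e-01  5.89615314e-01  1.47727239e+00 -4.44089210e-16
  1.07470495e+00  2.11095823e+00]
-3.980592653589793 [-0.29883809  0.58961531  1.47727239  0.          1.07470495 -1.03063442]
-0.839 [-2.98838093e-01  5.89615314e-01  1.47727239e+00 -4.44089210e-16
  1.07470495e+00  2.11095823e+00]
2.302592653589793 [-0.29883809  0.58961531  1.47727239  0.          1.07470495 -1.03063442]
```

View pics/w1.png

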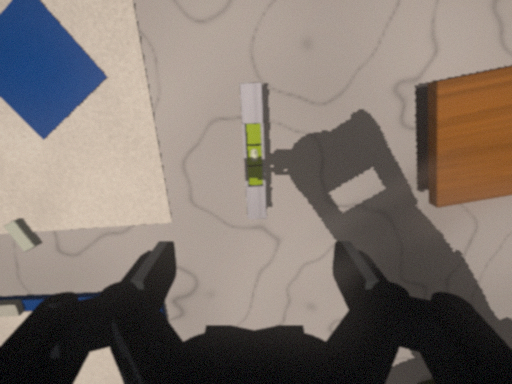

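The wrist view shows the level's vial at (254,152) and the board to the right at (470,135). The level measures (494.7,377.7) with yaw 0.097, so I'll pick it and place it now.

```bash
cat >> h.py <<'E'
BM=np.array([556.3,6.1]); PY=0.245; U=np.array([-np.sin(PY),np.cos(PY)])
def tilted(yaw,a): return quat(R.from_euler('z',PY)*R.from_euler('x',a)*R.from_euler('z',-PY)*rot(down(yaw)))
E
python3 - <<'E'
from h import *
q=down(0.0974); P=[494.7,377.7]
bot.move_to(P+[90],q)
print(bot.servo_line(P+[24],speed=100,until_force=15))
bot.move_gripper(0,40)
s=bot.read_state(); print(s["grip_width"],s["grip_force"],s["ee_pos"])
bot.servo_line(P+[150],speed=200)
qp=tilted(1.816,0.018)
bot.move_to(list(BM)+[125],qp)
im,W=cloud("wrist"); cv2.imwrite("pics/w2.png",im); np.save("w2.npy",W)
hit=bot.servo_line(list(BM)+[72],speed=30,until_force=4)
s=bot.read_state(); print(hit,s["ee_pos"],s["ft_force"],s["grip_width"],s["clock"],s["joint_positions"])
E
```

```text
False
23.868652926713356 40.44806241989136 [494.83513938 377.83312601  24.28934024]
True [556.06094578   6.2544986   87.75315149] [ 1.82270132  0.94777298 -0.15514717] 23.670499262392294 9.6167 [-0.06161397  0.50224649  1.64867938  0.02046982  0.99720296 -0.31822422]
```

View pics/w2.png

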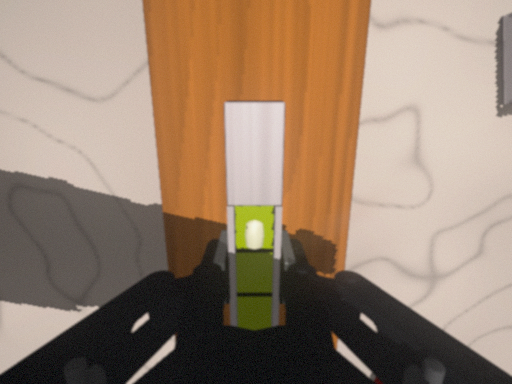

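The level lies along the board's centre line, with the bubble at (254,235) towards the hinge end. Next I'll settle it and release.

Run:
```python
from h import *
s=bot.read_state(); p=s["ee_pos"]; print(s["ft_force"])
hit=bot.servo_line([p[0],p[1],p[2]-4],speed=10,until_force=6)
s=bot.read_state(); print(hit,s["ee_pos"],s["ft_force"],s["moment"])
bot.move_gripper(50)
q=tilted(1.816,0.018); p=s["ee_pos"]
bot.servo_line([p[0],p[1],175],speed=150)
v=np.append(BM-60*U,215); bot.move_to(list(v),down(1.816)); bot.dwell(.6)
im,W=cloud("wrist"); cv2.imwrite("pics/w3.png",im); np.save("w3.npy",W)
S=W.reshape(-1,3); loc=np.c_[(S[:,:2]-BM)@np.array([np.cos(PY),np.sin(PY)]),(S[:,:2]-BM)@U]
m=(abs(loc[:,0])<30)&(abs(loc[:,1])<100)&(S[:,2]>90)&(S[:,2]<108)
print("level local",cv2.minAreaRect(loc[m].astype(np.float32)),np.median(S[m,2]))
m=(abs(abs(loc[:,0])-45)<20)&(abs(loc[:,1])<175)&(S[:,2]>40)&(S[:,2]<75)
print("board",np.linalg.lstsq(np.c_[loc[m],np.ones(m.sum())],S[m,2],rcond=None)[0],loc[m].min(0),loc[m].max(0))
print(bot.read_state()["clock"])
```

```text
[ 1.82270132  0.94777298 -0.15514717]
True [556.05556181   6.47808299  86.92084813] [-0.25267137  1.80461688  3.3355845 ] [-0.19216524 -0.07389827  0.02372937]
level local ((1.1027202606201172, -0.5818023681640625), (24.05514907836914, 159.5312042236328), 0.15103018283843994) 99.06670260062133
board [ 5.27977403e-04 -1.66494259e-02  6.21488065e+01] [ -64.9985704  -174.96940858] [ 64.98633528 108.12897847]
12.025
```

View pics/w3.png

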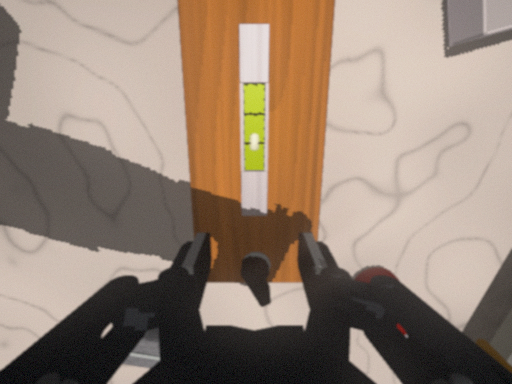

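The level is centred on the board. Its lines are at rows 113 and 143 and the bubble at (254,141), which is about 11 mm towards the knob (255,270). So the foot end is actually high by about 15.5 mrad, and the depth fit agrees (−16.6 mrad), which contradicts the briefing. The knob therefore needs to go counter-clockwise. I'll turn it a little and check the response before doing the rest.

```bash
cat >> h.py <<'E'
def bubble(im,W,lvl=True):
    """bubble offset (mm, + towards hinge) and slope from depth, via pixels re-projected to board axes"""
    X=np.array([np.cos(PY),np.sin(PY)])
    lx=(W[...,:2]-BM)@X; ly=(W[...,:2]-BM)@U; z=W[...,2]
    hsv=cv2.cvtColor(im,cv2.COLOR_BGR2HSV)
    reg=(abs(lx-1)<8)&(abs(ly)<40)&(z>85)
    green=reg&(hsv[...,1]>120)&(hsv[...,0]>20)&(hsv[...,0]<50)&(hsv[...,2]>50)
    mid=(np.percentile(ly[green],1)+np.percentile(ly[green],99))/2
    b=reg&(abs(lx-1)<5)&(hsv[...,1]<130)&(hsv[...,2]>150)&(abs(ly-mid)<34)
    m=(abs(abs(lx)-45)<20)&(abs(ly)<120)&(z>40)&(z<75)
    sl=np.linalg.lstsq(np.c_[lx[m],ly[m],np.ones(m.sum())],z[m],rcond=None)[0][1]*1000
    return dict(off=round(float(ly[b].mean()-mid),2),n=int(b.sum()),mid=round(float(mid),2),slope=round(float(sl),1))
E
python3 - <<'E'
from h import *
W=np.load("w3.npy"); im=cv2.imread("pics/w3.png"); print(bubble(im,W))
S=W.reshape(-1,3); K=BM-155*U
m=(np.hypot(*(S[:,:2]-K).T)<40)&(S[:,2]>104)&(S[:,2]<116)
r=cv2.minAreaRect(S[m,:2].astype(np.float32)); b=cv2.boxPoints(r); print(K,r,m.sum(),np.percentile(S[m,2],[5,50,95]))
e=[b[i+1]-b[i] for i in(0,1)]; e=max(e,key=np.linalg.norm); print(np.arctan2(e[1],e[0]))
for y in(-0.839,-0.839+np.pi): print(bot.ik([593.8,-144.4,100],down(y)))
E
```

```text
{'off': -11.38, 'n': 167, 'mid': -0.54, 'slope': -16.6}
[ 593.89623034 -144.27128537] ((596.8492431640625, -143.94705200195312), (13.492264747619629, 45.487300872802734), 41.704803466796875) 547 [105.47656948 109.27440327 110.45042031]
-0.8429111
[-2.98476492e-01  5.88409162e-01  1.47656640e+00 -4.44089210e-16
  1.07661709e+00  2.11131983e+00]
[-0.29847649  0.58840916  1.4765664   0.          1.07661709 -1.03027282]
```

Run:
```python
from h import *
P=[595.2,-144.2]; q=down(-0.841)
bot.move_to(P+[165],q)
print(bot.servo_line(P+[100],speed=100,until_force=15))
bot.move_gripper(0,40)
s=bot.read_state(); print(s["grip_width"],s["ee_pos"],s["ft_force"],s["joint_positions"][5])
def turn(ccw):
    j=np.array(bot.read_state()["joint_positions"]); j[5]-=ccw; bot.move_joints(list(j))
turn(0.6); bot.dwell(.8)
s=bot.read_state(); print(s["grip_width"],s["ft_force"],s["moment"],s["clock"])
for n in("top","wrist"):
    im,W=cloud(n); cv2.imwrite(f"pics/{n}4.png",im); np.save(f"{n}4.npy",W)
    try: print(n,bubble(im,W))
    except Exception as e: print(n,e)
cv2.imwrite("pics/c4.png",np.hstack([cv2.imread("pics/top4.png")[130:290,150:350].repeat(2,0).repeat(2,1),cv2.resize(cv2.imread("pics/wrist4.png"),(400,320))]))
```

```text
False
12.616458531125954 [ 595.29880311 -144.34342134  100.60060672] [-3.18187196 -0.48745503  6.41046077] 2.114261186157155
12.117022117317093 [-3.64350552 -4.23767034  1.94617704] [-0.63251332  0.59993845  0.07798781] 16.8167
top {'off': -14.48, 'n': 9, 'mid': 1.55, 'slope': -20.3}
wrist {'off': -6.6, 'n': 4, 'mid': 17.33, 'slope': -21.8}
```

View pics/c4.png

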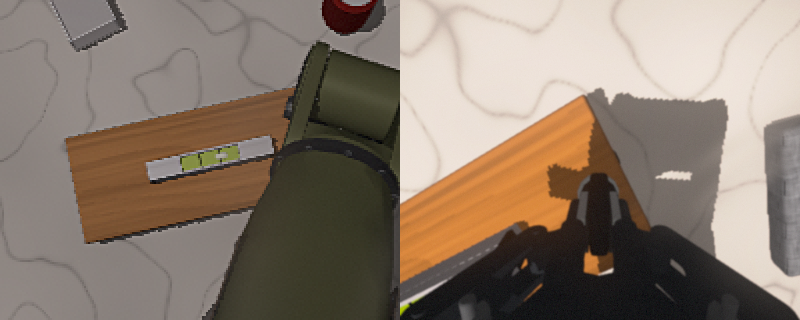

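The top view shows the bubble moved further towards the foot: −14.5 mm, with the depth slope at about −21 mrad. So counter-clockwise makes it worse and the knob must go clockwise. I'll regrasp half a turn back, which gives enough wrist range, and turn it clockwise.

Run:
```python
from h import *
P=[595.2,-144.2]
def turn(cw):
    j=np.array(bot.read_state()["joint_positions"]); j[5]+=cw; bot.move_joints(list(j))
s=bot.read_state(); t=rot(s["tool_rot"]).as_matrix()[:,0]; yaw=np.arctan2(t[1],t[0]); print("yaw",yaw)
bot.move_gripper(45)
bot.servo_line(P+[142],speed=150)
turn(-np.pi); bot.servo_line(P+[100],down(yaw+np.pi),speed=100)
bot.move_gripper(0,40); print(bot.read_state()["grip_width"],bot.read_state()["joint_positions"][5])
turn(1.4); bot.dwell(1)
im,W=cloud("top"); b=bubble(im,W); print(b)
turn(1.15); bot.dwell(1)
im,W=cloud("top"); b=bubble(im,W); print(b)
s=bot.read_state(); print(s["grip_width"],s["ft_force"],s["moment"],s["joint_positions"][5],s["clock"])
im,W=cloud("wrist"); cv2.imwrite("pics/w5.png",im); print(bubble(im,W))
```

```text
yaw -0.24468380652021782
12.611767147450399 -1.6236340909755098
{'off': -7.73, 'n': 10, 'mid': 0.56, 'slope': -7.8}
{'off': -1.11, 'n': 9, 'mid': -0.08, 'slope': 0.9}
12.24602465535843 [ 6.61420989 -2.47533949 -4.28806409] [-0.55110619 -0.88024023 -0.14426694] 0.9229287874666162 25.8
{'off': -8.96, 'n': 59, 'mid': -26.0, 'slope': -1.5}
```

Run:
```python
from h import *
bot.move_gripper(45)
bot.servo_line([595.2,-144.2,150],speed=150)
v=np.append(BM-60*U,185); bot.move_to(list(v),down(1.816)); bot.dwell(.8)
im,W=cloud("wrist"); cv2.imwrite("pics/w6.png",im); np.save("w6.npy",W); print(bubble(im,W),bot.read_state()["clock"])
cv2.imwrite("pics/w6c.png",cv2.resize(im[0:260,180:330],None,fx=2.3,fy=2.3))
```

```text
{'off': -0.3, 'n': 213, 'mid': -1.49, 'slope': -1.1} 28.8
```

View pics/w6c.png

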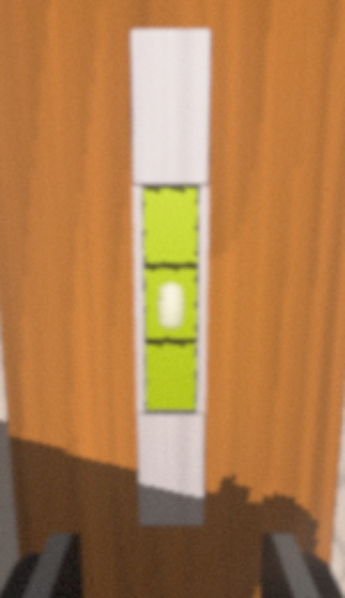

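The bubble (row 305 in the crop) sits centred between the lines at 266 and 341. Now the press.

Run:
```python
from h import *
L=BM+np.array([np.cos(PY),np.sin(PY)])*0.5-0.6*U
bot.move_gripper(0,40)
bot.move_to(list(L)+[135],down(1.816)); bot.dwell(.4)
f0=bot.read_state()["ft_force"][2]; print("air",bot.read_state()["ft_force"])
hit=bot.servo_line(list(L)+[105],speed=12,until_force=5); bot.dwell(.3)
s=bot.read_state(); z=s["ee_pos"][2]; print(hit,s["ee_pos"],s["ft_force"])
c=None; zt=z
for i in range(14):
    f=bot.read_state()["ft_force"][2]-f0
    if abs(f-10)<0.7: break
    zt-=np.clip((10-f)*0.05,-.3,.3); bot.servo_line(list(L)+[zt],speed=5); bot.dwell(.2)
    print(round(zt,2),round(bot.read_state()["ft_force"][2]-f0,2))
bot.dwell(1); s=bot.read_state(); print(s["ft_force"],s["ee_pos"],s["clock"])
for n in("top","wrist"):
    im,W=cloud(n); print(n,bubble(im,W)); cv2.imwrite(f"pics/{n}7.png",im)
cv2.imwrite("pics/c7.png",np.hstack([cv2.imread("pics/top7.png")[90:290,90:420].repeat(1,0),cv2.imread("pics/wrist7.png")[:200,100:400]]))
```

```text
air [-0.74042182 -0.21139339  0.42181012]
True [557.03296655   5.65333944 117.17834448] [-0.44090087 -0.38086444  5.02069099]
116.91 4.87
116.65 7.56
116.53 7.28
116.39 10.01
[-2.62490082  0.86383815 10.00221622] [557.17722245   5.65142675 117.15151149] 34.6833
top {'off': 2.79, 'n': 2, 'mid': 36.03, 'slope': 2.2}
wrist {'off': 18.82, 'n': 144, 'mid': 19.03, 'slope': -1.0}
```

View pics/c7.png

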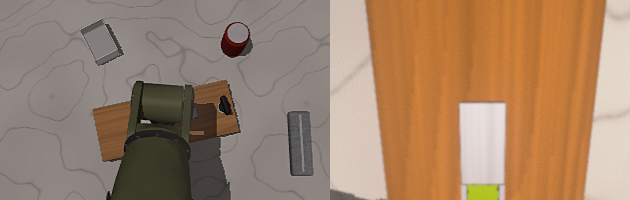

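The fingertips hold a steady 10 N on the level's middle. The board slope hasn't changed, and the can, tub and case are where they were, so I'll hand it in.

```bash
python3 -c "
from rig import bot
print(bot.read_state()['ft_force']); print(bot.finish_job())"
```

```text
[-2.96803579  0.96759514 11.44292773]
the job is handed in; nothing more can be done
None
```

I handed the job in at about 35 s: the level is on the middle of the board, the bubble was 0.3 mm off centre when last seen just before the press, and the fingertips are still pressing at about 10–11 N; the foot end had started high, not low, so I first tried the knob 0.6 rad counter-clockwise, then levelled it clockwise.

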